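Aim the code scanner at the blue cartridge

TASK

Draw the cordless code scanner up out of its charging holder, turn it so that its window faces straight down, and hold it still in the gripper with the window about 10 to 12 cm above the code label of the blue-ended cartridge, aimed at the middle of the label. Finish while holding it there, clear of everything: do not put it down or let it go. Do not move the cartridges or the computer mouse.

Things in the scene. Friction and masses are not known exactly. Their poses are not given: they have to be found in the camera images.
- scanner: Cordless hand-held code scanner, white and blue, about 160 g, standing loose in the holder, handle down. Origin: centre of the handle's underside; z up the handle, which is 30 (x) x 34 (y) mm and straight. On top (to 169 mm) is the head, whose nose droops 45 degrees: upright, the window looks along the scanner's -x and -z in equal parts. Centre of mass: on the handle's axis, about 100 mm up.
- scanner_head (a point): Centre of the scanner's head, on the handle's axis 128 mm above the scanner's origin; axes as the scanner. The head is a block 80 mm long, 36 mm high and 48 mm wide (along y): flat parallel sides with grey grip patches, good to pinch from above. The window is 41 mm from here along the viewing direction.
- scanner_window (a point): Middle of the scanner's black window (36 x 24 mm, red strip), 29 mm along -x and 99 mm along z from the scanner's origin. Its z axis points out of the window along the viewing direction, its y axis is the scanner's y.
- scanner_foot (a point): Centre of the handle's underside (same point as the scanner's origin).
- holder: Charging holder fixed to the desk: grey base 110 x 100 x 10 mm with a white rectangular well, outside 52 (x) x 56 (y), inside 36 x 40 mm, floor 10 and rim 55 mm above the desk. The handle stands 45 mm deep in it with 3 mm of play each side and pulls straight up freely. Origin: centre of underside. Its x axis points the same way as the scanner's at the start.
- cart_blue: Test cartridge lying flat and loose on the desk, white body with one blue end block, 70 x 46 x 22 mm high. Origin: centre of underside; z up; +x points from the white code end to the blue end. A square black and white code label (32 mm) is on the top face of the white part. This is the one to be read.
- cart_blue_code (a point): Middle of the blue-ended cartridge's code label, on its top face, 22 mm above the desk, 14 mm from the cartridge's origin along its -x.
- cart_green: Test cartridge lying flat and loose on the desk, white body with one green end block, 70 x 46 x 22 mm high. Origin: centre of underside; z up; +x points from the white code end to the green end. A square black and white code label (32 mm) is on the top face of the white part. Bystander.
- cart_orange: Test cartridge lying flat and loose on the desk, white body with one orange end block, 70 x 46 x 22 mm high. Origin: centre of underside; z up; +x points from the white code end to the orange end. A square black and white code label (32 mm) is on the top face of the white part. Bystander.
- mouse: Black computer mouse, 100 x 58 x 30 mm, loose on the mouse pad. Origin: centre of underside. Bystander.
- mousepad: Round blue mouse pad fixed to the desk, diameter 170 mm, 3 mm thick. Origin: centre of underside.
Not all that is in view belongs to the job. Several things have the shape of the holder; the one meant has the colours described above.

How it is judged (in metres and radians):
On the way:
1. the scanner is drawn up out of the holder, held by the fingers alone, its foot above the holder's rim (contact force between scanner and the fingers above 1 N and contact force between scanner and holder below 0.1 N and contact force between scanner and cart_blue below 0.1 N and contact force between scanner and cart_green below 0.1 N and contact force between scanner and cart_orange below 0.1 N and contact force between scanner and mouse below 0.1 N and contact force between scanner and mousepad below 0.1 N and height (world z) of scanner_foot above 0.06 m), for 0.1 s.
At the end, for the whole second after the job is handed in: Held by the fingers alone, at rest, foot over 40 mm above the desk; window looks down within 22 degrees; the blue cartridge's code is 60-180 mm in front of the window and within 35 mm of its viewing axis each way; cartridges and mouse moved under 20 mm (contact force between scanner and the fingers above 1 N and contact force between scanner and holder below 0.1 N and contact force between scanner and cart_blue below 0.1 N and contact force between scanner and cart_green below 0.1 N and contact force between scanner and cart_orange below 0.1 N and contact force between scanner and mouse below 0.1 N and contact force between scanner and mousepad below 0.1 N and height (world z) of scanner_foot above 0.04 m and angle between scanner_window's own z axis and vertical above 2.7616 rad and z of cart_blue_code in the frame of scanner_window between 0.06 and 0.18 m and x of cart_blue_code in the frame of scanner_window between -0.035 and 0.035 m and y of cart_blue_code in the frame of scanner_window between -0.035 and 0.035 m and linear speed of scanner below 0.03 m/s and angular speed of scanner below 0.2 rad/s and distance of each of cart_blue, cart_green, cart_orange, mouse from where it was at the start of the episode below 0.02 m); the arm keeps its last pose, push and grip.
It fails at once if a cartridge or the mouse is pushed more than 20 mm (distance of any of cart_blue, cart_green, cart_orange, mouse from where it was at the start of the episode above 0.02 m).
It also fails if it takes over 32 s, if anything falls off the work surface, if the arm or the gripper's body presses on something with over 40 N, if the wrist force passes 120 N, or if a joint passes its speed limit or range.

ROBOT

A 6-joint arm with a two-finger parallel gripper is mounted at the origin on the work surface. World frame = base frame: x ahead of the robot, y to its left, z up, the work surface at z = 0. Lengths are in mm, angles in rad, forces in N, time in s.
With the tool pointing down it reaches from about 300 to 825 mm from the base axis. Payload 5.4 kg.
Tool frame: the origin (TCP) lies midway between the tips of the shut fingers; the grasp point (between the pads) lies 19 mm behind it; z points along the fingers, x is the direction in which the jaws open and shut, and the axes are right-handed (so a half turn about z gives the same grasp; the last joint's range is limited). The gripper opens to 92 mm and grips with 3 to 60 N. Pads are 20 mm wide; open, the fingers measure 128 mm over their backs; the gripper's body (75 mm by 189 mm) begins 69 mm behind the grasp point.
Start: joints at [0.995, 0.158, 1.597, -0, 1.386, -0.21], TCP at [205.684, 536.936, 191.201] pointing down, gripper open.
Joint ranges: [-2.91, 2.91], [-0.94, 2.29], [0.18, 2.7], [-1.29, 4.43], [0.17, 2.64], [-3, 3]. Speed limits (rad/s): [2.57, 2.57, 3.14, 3.14, 3.14, 3.14].

INTERFACE

Orientations are given as a rotation vector (axis times angle).
In Python, from station import robot, eyes, finder gives the robot as it stands.
- The arm moves only by the tool arm_command, never from a script. Its argument "targets" is text: rows parted by semicolons, each of 4 numbers parted by spaces: the shift along the tool's x, y, z in mm, then the turn about the tool's z in rad. In form: x y z turn; .... A call has 1 to 12 rows; each row is the pose to reach, as a shift and turn from the pose measured when the call began, along the tool's axes at that moment; what a row does not reach only later rows make up. A row lasts 1/10 s, in which the tool goes at most 50 mm and 8.59 degrees, less where a joint would pass 70% of its speed; a pose out of reach is approached as far as the arm can. A call with a gripper value outside its range is refused whole. "gripper" is the finger opening in mm, from 0 to 91.9, set as the call begins (left out, the last holds). The fingers move at their own pace and stop on an object; "squeeze" is the grip in N (left out, the last holds). Time passes only in rows, so rows that repeat a pose let the fingers close. It gives the time, the measured TCP pose, the force and the opening at its end, in the units of the state.
- robot.state(): the state, without advancing time (a new reading comes with each control period).
- eyes.read_camera(name): name is "side" or "top" or "wrist"; returns (picture, depth): 384x512x3 uint8, red, green, blue; 384x512 float32, mm along the optical axis (not along the pixel's ray), 0 where there is no reading.
- eyes.calibration(name): a dict with "vertical_fov" (degrees; the focal length in pixels is half the picture's height over the tangent of half this angle, whatever the lens; pixels are square), "cx", "cy" (the principal point, pixels), "eye" and "orientation" of the camera in the world. Camera axes: x right, y up, looking along -z (the intrinsics and any distortion apply to the point x, -y, -z); pixel columns grow to the right and rows downward; lengths in mm; the calibration is good to about 2 mm. A picture is of the moment at which its call begins: read the wrist's pose just before it. calibration takes no time and is no camera call; for the wrist camera it gives the pose at the moment of the call.
- robot.finish_job(): hands the job in, once; it reports no verdict.
Trained networks look in the newest picture that a camera, given by its name, has taken for a name from the list of things; names that differ only in an ending like _2 or _b are one class to them, and where a whole thing is asked for, a point or a joint stands for the part that bears it (a point fixed in the world has none). Each returns a list of dicts, best first, with "conf" (0 to 1); they miss things now and then, are a little off and sometimes report something else, mostly with a low value. They report only what shows in the picture. A call takes as long as a camera call. They do not tell look-alikes from the thing itself.
- finder.look_for(target, camera): "bbox" ([left, top, width, height] in pixels, round what is visible of it).
- finder.trace(target, camera): "pixels" (384x512 bool, what is visible of it) and "bbox" ([left, top, width, height] in pixels, round what is visible of it).
The state is a dict: "time": time; "joint_positions": joint angles; "qd": joint speeds; "joint_torque": joint torques, N m; "tool_pos": TCP position; "orientation": TCP orientation; "contact_force": force on the tool from outside, world axes, zero at the start; "torque": the same for the moment, N m; "width": finger opening in mm.
Only numpy, scipy, OpenCV 4.12 (cv2) and the standard library are available. Lean on these libraries where they do the work, as an engineer would, in place of code of your own. Each camera call takes 0.05 s, during which the arm holds its last target. There are 200 camera calls.

## Working session

There is one attempt and no reset: what is moved stays moved. The work goes in short steps, Python scripts to look and compute and a tool call to move; the robot and the scene stay as the last step left them, time stands still between calls to the robot, and variables do not carry over. Pictures are saved under pics/ and viewed, about 8 in all and at most 12, crops included, and the job is handed in when it is done.

Besides the shell and the picture viewer there is one more tool, called after "Emit:" by a JSON object that holds its "method" and its "body", one argument or row to a line. arm_command: Moves the arm, as the interface text tells. Its arguments: {"type":"object","properties":{"targets":{"type":"string"},"gripper":{"type":"number"},"squeeze":{"type":"number"}},"required":["targets"]}

```bash
ls; mkdir -p pics
cat > h.py <<'E'
import numpy as np,cv2
from scipy.spatial.transform import Rotation as R
from station import robot,eyes,finder
def shot(n):
    p,d=eyes.read_camera(n);c=eyes.calibration(n);return p,d,c
def cloud(d,c):
    f=d.shape[0]/2/np.tan(np.radians(c['vertical_fov'])/2)
    v,u=np.mgrid[:d.shape[0],:d.shape[1]]
    P=np.stack([(u-c['cx'])/f*d,-(v-c['cy'])/f*d,-d],-1)
    M=R.from_rotvec(c['orientation']).as_matrix() if np.size(c['orientation'])==3 else np.array(c['orientation'])
    W=P@M.T+np.array(c['eye']); W[d<=0]=np.nan; return W
E
python3 - <<'E'
from h import *
for n in ['side','top','wrist']:
    p,d,c=shot(n); print(n,c); cv2.imwrite(f'pics/{n}.png',p[:,:,::-1]); np.savez(f'{n}.npz',p=p,d=d,W=cloud(d,c))
    try:print([ (x['bbox'],x['conf']) for x in finder.look_for('scanner',n)],[ (x['bbox'],x['conf']) for x in finder.look_for('cart_blue',n)],[ (x['bbox'],x['conf']) for x in finder.look_for('holder',n)])
    except Exception as e:print(e)
print(robot.state())
E
cd pics; python3 -c "
import cv2,numpy as np
a=[cv2.imread(n+'.png') for n in('top','side','wrist')]
cv2.imwrite('all.png',np.vstack([np.hstack([cv2.resize(a[0],(400,300)),cv2.resize(a[1],(400,300))]),np.hstack([cv2.resize(a[2],(400,300)),np.zeros((300,400,3),np.uint8)])]))"
```

```text
pics
side {'vertical_fov': 52.24100198476016, 'cx': 253.85505820981044, 'cy': 196.68030145799784, 'eye': array([ 506.78207773, -618.36988995,  743.19095803]), 'orientation': array([ 0.82300966, -0.02207216, -0.09729615])}
[([247.4, 137.0, 24.6, 42.9], 0.62)] [([298.8, 274.6, 36.1, 32.6], 0.84)] [([140.6, 232.8, 61.5, 52.0], 0.91), ([240.3, 171.2, 43.9, 31.0], 0.85), ([247.3, 132.1, 37.0, 27.3], 0.73), ([172.6, 178.9, 46.0, 41.9], 0.62)]
top {'vertical_fov': 48.8142963950678, 'cx': 252.9026098484134, 'cy': 189.4716976444858, 'eye': array([ 486.2763088 ,   58.03925394, 1004.43098269]), 'orientation': array([ 0.07436646, -0.06812959, -1.56055254])}
[([168.2, 155.7, 34.3, 42.5], 0.56)] [([331.4, 130.8, 20.3, 33.6], 0.86)] [([250.5, 258.7, 66.7, 63.7], 0.95), ([168.8, 164.7, 53.1, 47.2], 0.69), ([146.7, 84.0, 51.4, 52.4], 0.61), ([86.9, 144.3, 54.9, 54.1], 0.59)]
wrist {'vertical_fov': 63.088322650882056, 'cx': 248.12930428149878, 'cy': 194.08986120320978, 'eye': array([131.10782124, 564.58444592, 385.44512523]), 'orientation': array([-0.24818796, -0.17010781,  1.19743759])}
[] [] []
{'time': 0.6, 'joint_positions': array([ 9.94910404e-01,  1.58379311e-01,  1.59695097e+00,  1.99355405e-05,
        1.38618468e+00, -2.10088422e-01]), 'qd': array([-0.00050535, -0.00176416,  0.00066531, -0.00053799, -0.00137801,
        0.00023349]), 'joint_torque': array([-4.01956049e-04, -3.85372424e+01, -3.22209191e+01,  7.00914022e-02,
        3.09136114e-02,  4.92415708e-06]), 'tool_pos': array([205.68981833, 536.96788108, 191.23736759]), 'orientation': array([-2.58839042e+00, -1.78031991e+00, -1.00985700e-04]), 'contact_force': array([-0.58541487,  0.13636938,  0.16590059]), 'torque': array([ 0.02949631, -0.0339719 , -0.00896938]), 'width': 91.99182050654147}
```

View pics/top.png

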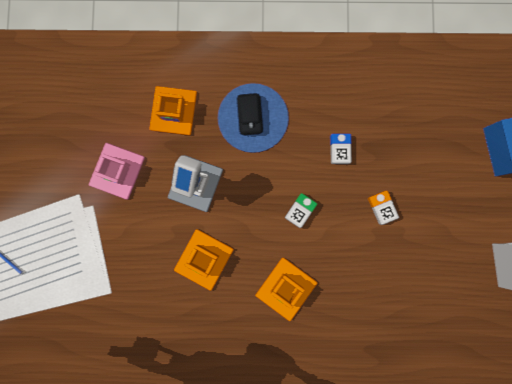

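View pics/side.png

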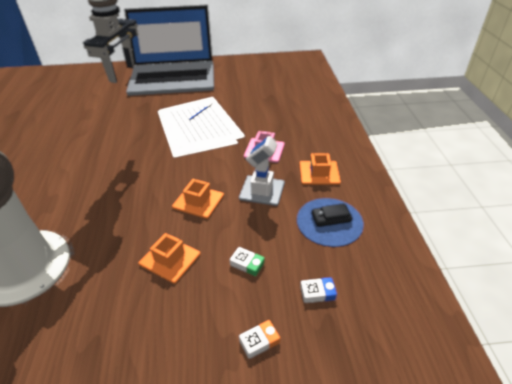

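Run:
```python
from h import *
a=np.load('top.npz');W=a['W'];p=a['p']; s=np.load('side.npz');WS=s['W']
for (u,v) in [(300,60),(230,240),(400,300),(60,60)]: print('desk',W[v,u].round(1))
for (u,v) in [(190,300),(380,280),(285,280)]: print('desk side',WS[v,u].round(1))
def rect(m,W,name):
    P=W[m]; P=P[~np.isnan(P).any(1)]; r=cv2.minAreaRect(P[:,:2].astype(np.float32)); print(name,len(P),np.round(r[0],1),np.round(r[1],1),round(r[2],1),'z',np.percentile(P[:,2],[5,50,95]).round(1))
V,U=np.mgrid[:384,:512]
hsv=cv2.cvtColor(p,cv2.COLOR_RGB2HSV).astype(int)
for n,(x0,x1,y0,y1) in dict(blue=(322,362,125,172),green=(280,322,190,232),orange=(362,405,185,230)).items():
    box=(U>x0)&(U<x1)&(V>y0)&(V<y1); rect(box&(W[...,2]>14),W,n)
    P=W[box&(W[...,2]>14)]
    col=box&(W[...,2]>14)&(hsv[...,1]>150); print('  block',np.nanmedian(W[col],0).round(1))
box=(U>150)&(U<230)&(V>145)&(V<220)
for lo,hi in [(5,16),(45,62),(70,110),(110,140),(140,180),(155,180)]: rect(box&(W[...,2]>lo)&(W[...,2]<hi),W,('scan',lo,hi))
b2=(U>235)&(U<300)&(V>125)&(V<210)
for lo,hi in [(5,16),(45,62),(70,110),(110,140),(140,180)]: rect(b2&(WS[...,2]>lo)&(WS[...,2]<hi),WS,('side',lo,hi))
i=cv2.resize(p[140:225,150:240,::-1],None,fx=4.4,fy=4.4,interpolation=3); j=cv2.resize(s['p'][125:210,225:305,::-1],(380,i.shape[0]),interpolation=3)
cv2.imwrite('pics/crop.png',np.hstack([i,j]))
```

```text
desk [898.  -50.2  -1.5]
desk [4.576e+02 1.153e+02 4.000e-01]
desk [ 322.2 -283.    -3.1]
desk [892.4 538.7   1. ]
desk side [ 399.9 -134.5    1.8]
desk side [ 824.9 -128.6    2.3]
desk side [ 612.8 -106.3    3.2]
blue 557 [ 676.  -143.2] [68.1 46.1] 0.2 z [18.2 21.5 24.7]
  block [ 697.5 -135.4   21.1]
green 577 [528.8 -48.6] [45.8 69.9] 56.4 z [18.3 21.7 24.8]
  block [547.3 -59.3  21.1]
orange 591 [ 537.2 -240.6] [69.6 45.7] 22.3 z [18.  21.6 24.8]
  block [ 556.3 -227.7   21.4]
('scan', 5, 16) 896 [581.8 209.8] [160.6 147.9] 83.8 z [ 6.2  9.5 12.4]
('scan', 45, 62) 134 [584.2 181.2] [16.8 52. ] 74.8 z [47.2 53.6 57.6]
('scan', 70, 110) 5 [584.9 184.1] [ 3.9 25.7] 86.2 z [ 71.2  76.1 103.2]
('scan', 110, 140) 188 [569.3 201.2] [38.4 63.9] 12.0 z [121.9 131.7 139. ]
('scan', 140, 180) 748 [596.5 199.1] [49.7 64.5] 71.2 z [142.4 162.2 175.5]
('scan', 155, 180) 531 [602.9 197.1] [49.6 49.5] 71.8 z [157.  167.  175.9]
('side', 5, 16) 1010 [632.9 325.4] [413.3 207.4] 86.5 z [ 5.3 11.6 14.3]
('side', 45, 62) 325 [606.5 290.7] [256.   58.8] 81.3 z [46.  55.7 59.5]
('side', 70, 110) 152 [585.9 186.4] [49.1 21.2] 9.0 z [ 72.1  90.3 108.1]
('side', 110, 140) 180 [579.7 193.9] [40.1 64.5] 52.9 z [112.3 127.4 138.8]
('side', 140, 180) 393 [596.6 191.3] [47.6 66.4] 81.7 z [142.3 161.4 177.4]
```

View pics/crop.png

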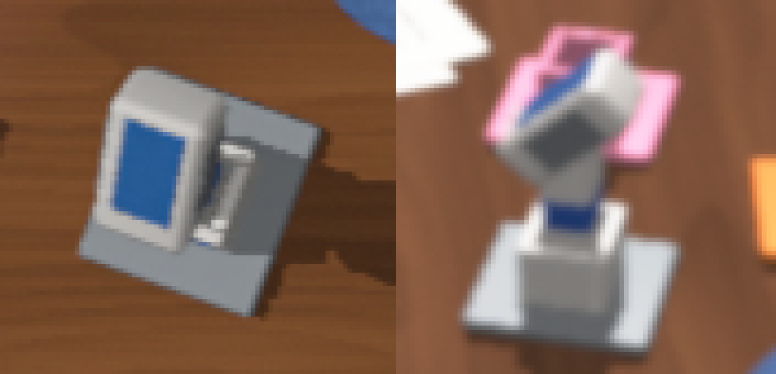

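Run:
```python
from h import *
V,U=np.mgrid[:384,:512]
def rect(P,name):
    r=cv2.minAreaRect(P[:,:2].astype(np.float32)); print(name,len(P),np.round(r[0],1),np.round(r[1],1),round(r[2],1))
for n,b in [('top',(158,230,148,218)),('side',(232,292,125,212))]:
    a=np.load(n+'.npz');W=a['W'];p=a['p'];hsv=cv2.cvtColor(p,cv2.COLOR_RGB2HSV)
    box=(U>b[0])&(U<b[1])&(V>b[2])&(V<b[3])
    m=box&(hsv[...,1]<60)&(W[...,2]>2)&(W[...,2]<17)
    k,l,st,_=cv2.connectedComponentsWithStats(m.astype(np.uint8)); i=1+np.argmax(st[1:,4]); rect(W[l==i],n+' base')
    H=W[box&(W[...,2]>80)&(W[...,2]<185)&(abs(W[...,0]-585)<70)&(abs(W[...,1]-195)<60)]
    for t in np.radians([-13,-15,-17,-19,-21]):
        x=np.array([np.cos(t),np.sin(t)]);y=np.array([-x[1],x[0]])
        q=H[:,:2]@y; w=H[:,:2]@x; print(np.degrees(t).round(),'y ext',np.percentile(q,[1,99]).round(1),np.ptp(np.percentile(q,[1,99])).round(1),'x',np.percentile(w,[1,99]).round(1))
    for lo,hi in [(115,125),(130,140),(145,155),(160,170),(170,180)]:
        s=H[(H[:,2]>lo)&(H[:,2]<hi)]; print(lo,len(s),s.mean(0).round(1))
```

```text
top base 890 [591.7 201. ] [100.4 110.7] 70.6
-13.0 y ext [302.7 353.6] 50.8 x [493.9 567.5]
-15.0 y ext [321.7 371.6] 49.9 x [482.2 555.6]
-17.0 y ext [340.1 389.1] 49.0 x [469.9 543.4]
-19.0 y ext [357.9 406.3] 48.3 x [456.8 530.3]
-21.0 y ext [374.9 423.3] 48.4 x [443.1 516.7]
115 23 [563.4 200.1 122. ]
130 113 [566.9 205.5 135. ]
145 144 [582.9 200.9 150.3]
160 222 [603.8 194.8 164.8]
170 207 [604.8 194.9 173.5]
side base 674 [593.3 205.1] [115.8 115.1] 70.0
-13.0 y ext [299.6 343.2] 43.5 x [497.8 569.4]
-15.0 y ext [318.7 361.5] 42.8 x [486.3 557.6]
-17.0 y ext [337.  379.7] 42.7 x [473.8 545. ]
-19.0 y ext [354.8 397.3] 42.6 x [460.9 532.4]
-21.0 y ext [371.7 415. ] 43.3 x [447.4 518.5]
115 58 [578.2 183.2 120. ]
130 75 [573.4 186.9 134.8]
145 85 [587.8 181.4 149.6]
160 114 [606.7 183.  165.2]
170 99 [606.3 189.  174.8]
```

Emit:
{"method": "arm_command", "body": {
  "targets": "-30 80 -40 -0.028; -60 150 -60 -0.028; -80 210 -60 -0.028; -100 270 -60 -0.028; -120 330 -60 -0.028; -140 390 -60 -0.028; -160 450 -60 -0.028; -175 499 -60 -0.028; -175 499 -60 -0.028; -175 499 -60 -0.028; -175 499 -60 -0.028; -175 499 -60 -0.028",
  "gripper": 91,
  "squeeze": 25
}}

```text
time: 1.8
tool_pos: [611.9, 191.1, 250.4]
orientation: [2.567, 1.809, -0.001]
contact_force: [0.2, -0.4, -0.8]
width: 90.8
```

Run:
```python
from h import *
s=robot.state();M=R.from_rotvec(s['orientation']).as_matrix();print(s['time'],s['tool_pos'],M.round(3))
p,d,c=shot('wrist');W=cloud(d,c);cv2.imwrite('pics/w2.png',p[:,:,::-1])
t=np.radians(-19.4);x=np.array([np.cos(t),np.sin(t)]);y=np.array([-x[1],x[0]])
Q=W-np.array([592,201,0]);q=np.stack([Q[...,:2]@x,Q[...,:2]@y,W[...,2]],-1)
H=q[(abs(q[...,0])<55)&(abs(q[...,1])<45)&(q[...,2]>100)&(q[...,2]<185)]
print(len(H),np.percentile(H,[1,50,99],axis=0).round(1))
for lo,hi in [(110,130),(130,145),(145,160),(160,172),(172,185)]:
    z=H[(H[:,2]>lo)&(H[:,2]<hi)]
    if len(z):print(lo,len(z),z.mean(0).round(1),np.percentile(z[:,1],[1,99]).round(1))
T=H[H[:,2]>145];r=cv2.minAreaRect(T[:,:2].astype(np.float32));print(r)
```

```text
1.8 [611.86102659 191.11719885 250.37601627] [[ 0.336  0.942  0.   ]
 [ 0.942 -0.336 -0.001]
 [-0.001  0.001 -1.   ]]
4052 [[-37.2 -24.3 125.9]
 [ -3.6  -0.5 160.8]
 [ 34.3  23.3 177.2]]
110 187 [-35.9  -1.1 127.6] [-24.3  22.8]
130 786 [-27.1  -0.4 137.7] [-24.6  23.3]
145 983 [-11.1  -0.7 152.8] [-24.8  23.5]
160 1226 [  9.9  -0.7 166.1] [-24.2  23.4]
172 870 [ 13.5  -0.3 175.1] [-22.   21.1]
((6.32859992980957, -0.32733917236328125), (58.95691680908203, 49.04426956176758), 1.3569639921188354)
```

View pics/w2.png

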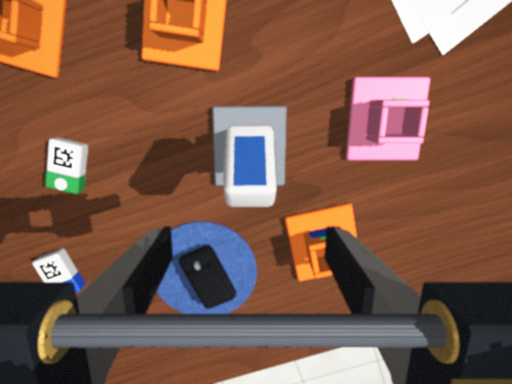

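Emit:
{"method": "arm_command", "body": {
  "targets": "2 -4 30 0; 2 -4 60 0; 2 -4 90 0; 2 -4 115 0; 2 -4 121 0; 2 -4 121 0; 2 -4 121 0"
}}

```text
time: 2.55
tool_pos: [607.7, 197.2, 131.4]
orientation: [2.565, 1.813, 0.003]
contact_force: [-0.1, -0.1, -0.4]
width: 91.1
```

Emit:
{"method": "arm_command", "body": {
  "targets": "0 0 0 0; 0 0 0 0; 0 0 0 0; 0 0 0 0; 0 0 0 0; 0 0 0 0; 0 0 0 0; 0 0 0 0",
  "gripper": 30,
  "squeeze": 20
}}

```text
time: 3.35
tool_pos: [607.7, 197.1, 131.4]
orientation: [2.565, 1.813, 0.002]
contact_force: [-0.5, -0.7, -0.2]
width: 48.0
```

Emit:
{"method": "arm_command", "body": {
  "targets": "0 0 -10 0; 0 0 -25 0; 0 0 -40 0; 0 0 -55 0; 0 0 -70 0; 0 0 -80 0; 0 0 -85 0; 0 0 -85 0; 0 0 -85 0; 0 0 -85 0"
}}

```text
time: 4.35
tool_pos: [607.0, 197.0, 215.3]
orientation: [-2.565, -1.813, 0.0]
contact_force: [0.7, 0.0, -2.6]
width: 47.9
```

```bash
cat > side.py <<'E'
from h import *
import sys
s=robot.state();print(s['time'],s['tool_pos'].round(1),s['contact_force'].round(2),round(s['width'],1))
M=R.from_rotvec(s['orientation']).as_matrix();g=s['tool_pos']-19*M[:,2]
p,d,c=shot('side');W=cloud(d,c)
q=(W-g)@M  # tool axes about grasp point
m=(abs(q[...,0])<26)&(abs(q[...,1])<150)&(abs(q[...,2])<150)
hsv=cv2.cvtColor(p,cv2.COLOR_RGB2HSV)
v,u=np.where(m);u0,v0=max(int(u.mean())-65,0),max(int(v.mean())-50,0)
cv2.imwrite(sys.argv[1],cv2.resize(p[v0:v0+100,u0:u0+130,::-1],None,fx=5,fy=5,interpolation=3));print('crop',u0,v0)
E
python3 side.py pics/s3.png
```

```text
4.35 [607.  197.  215.3] [ 0.68  0.01 -2.62] 47.9
crop 197 80
```

View pics/s3.png

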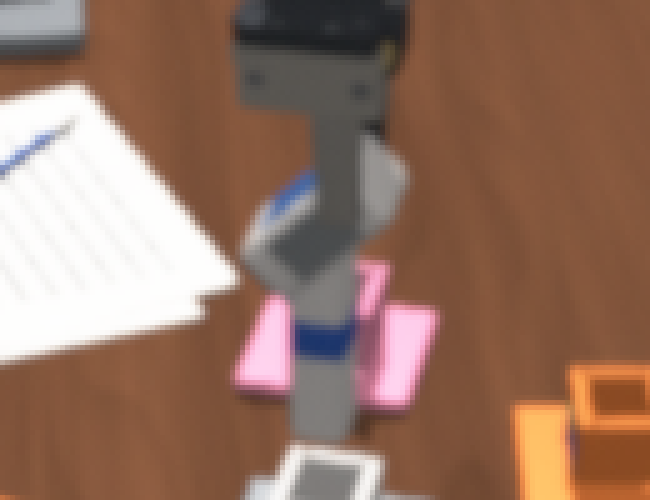

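Emit:
{"method": "arm_command", "body": {
  "targets": "0 15 0 0; 0 32 0 0; 0 46 0 0; 0 46 0 0; 0 46 20 0; 0 46 40 0; 0 46 58 0; 0 46 69 0; 0 46 69 0; 0 46 69 0"
}}

```text
time: 5.4
tool_pos: [650.4, 181.8, 147.0]
orientation: [2.565, 1.813, 0.001]
contact_force: [0.5, 0.1, -1.7]
width: 48.1
```

Emit:
{"method": "arm_command", "body": {
  "targets": "0 -8 0 0; 0 -16 0 0; 0 -24 0 0; 0 -32 0 0; 0 -40 0 0; 0 -47 0 0; 0 -54 1 0; 0 -61 3 0; 0 -68 5 0; 0 -75 8 0; 0 -82 11 0; 0 -89 14 0",
  "squeeze": 10
}}

```text
time: 6.6
tool_pos: [565.9, 211.7, 132.6]
orientation: [2.565, 1.813, 0.0]
contact_force: [1.9, -0.0, -1.0]
width: 48.1
```

```bash
python3 side.py pics/s4.png
```

```text
6.6 [565.9 211.7 132.6] [ 1.91 -0.03 -1.04] 48.1
crop 194 119
```

View pics/s4.png

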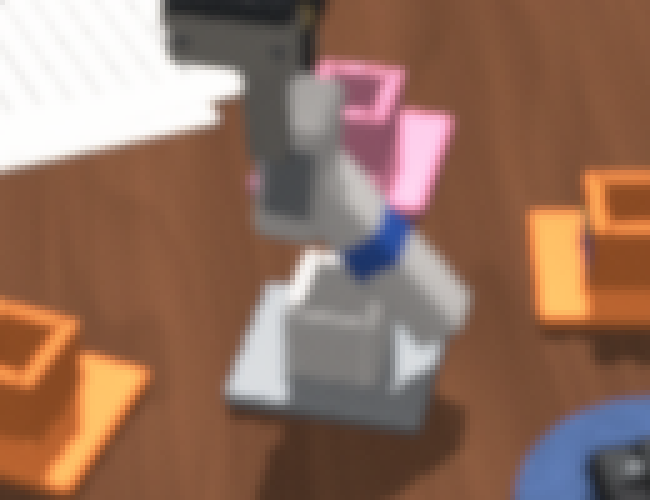

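The side crop shows the handle levered about 45° against the well's rim: its foot is at crop (440,310) and the window faces down at (290,225). I'll tighten the grip, lift and measure the tilt.

Emit:
{"method": "arm_command", "body": {
  "targets": "0 0 0 0; 0 0 0 0; 0 0 0 0; 0 0 -15 0; 0 -5 -40 0; 0 -5 -70 0; 0 -5 -95 0; 0 -5 -100 0; 0 -5 -100 0; 0 -5 -100 0",
  "squeeze": 35
}}

```text
time: 7.65
tool_pos: [559.2, 213.6, 230.3]
orientation: [-2.563, -1.812, 0.006]
contact_force: [0.1, -0.3, -1.6]
width: 47.7
```

```bash
cat > tilt.py <<'E'
from h import *
s=robot.state();print(s['time'],s['tool_pos'].round(1),round(s['width'],1))
M=R.from_rotvec(s['orientation']).as_matrix();g=s['tool_pos']-19*M[:,2]
for n in('side','top'):
    p,d,c=shot(n);W=cloud(d,c);q=(W-g)@M
    m=(abs(q[...,0])<26)&(q[...,1]>-60)&(q[...,1]<150)&(q[...,2]>-40)&(q[...,2]<150)
    k,l,st,_=cv2.connectedComponentsWithStats(m.astype(np.uint8));Q=q[l==1+np.argmax(st[1:,4])]
    h=Q[(Q[:,1]>45)&(abs(Q[:,0])<21)]          # handle points
    print(n,len(Q),len(h),'ext',np.percentile(Q,[1,99],axis=0).round(0).tolist())
    if n=='top':      # upper handle face: y vs z line
        for e in range(3):
            a=np.polyfit(h[:,1],h[:,2],1);r=h[:,2]-np.polyval(a,h[:,1]);h=h[abs(r)<4]
        print('handle slope below horizontal',np.degrees(np.arctan(a[0])).round(1),'n',len(h),'rms',r.std().round(1),'z at y=80',np.polyval(a,80).round(1))
    else:
        f=h[h[:,0]<-12]; a=np.linalg.svd(f[:,1:]-f[:,1:].mean(0),full_matrices=False)[2][0] if len(f)>5 else None
        print('side-face axis',a, len(f))
    cv2.imwrite(f'pics/t_{n}.png',p[:,:,::-1])
E
python3 tilt.py
```

```text
7.65 [559.2 213.6 230.3] 47.7
side 1106 441 ext [[-26.0, -8.0, -33.0], [24.0, 97.0, 108.0]]
side-face axis [0.55250917 0.83350682] 272
top 476 438 ext [[-16.0, 41.0, 35.0], [16.0, 96.0, 106.0]]
handle slope below horizontal 49.0 n 270 rms 1.3 z at y=80 81.7
```

Emit:
{"method": "arm_command", "body": {
  "targets": "-5 4 0 0; -14 10 0 0; -27 20 0 0; -45 33 0 0; -65 48 0 0; -85 63 0 0; -105 78 0 0; -123 91 0 0; -138 103 0 0; -149 111 0 0; -152 113 0 0; -152 113 0 0"
}}

```text
time: 8.95
tool_pos: [614.9, 32.3, 229.5]
orientation: [-2.563, -1.811, 0.007]
contact_force: [-0.8, 0.7, -0.8]
width: 47.5
```

Emit:
{"method": "arm_command", "body": {
  "targets": "-5 4 0 0; -14 10 0 0; -27 20 0 0; -45 33 0 0; -65 48 0 0; -85 63 0 0; -105 78 0 0; -123 91 0 0; -138 103 0 0; -147 109 0 0; -149 112 0 0; -149 112 0 0"
}}

```text
time: 10.15
tool_pos: [670.8, -145.7, 229.0]
orientation: [-2.563, -1.811, 0.007]
contact_force: [-0.7, 0.4, -0.8]
width: 47.7
```

```bash
python3 tilt.py; python3 side.py pics/s5.png
```

```text
10.15 [ 670.8 -145.7  229. ] 47.7
side 1521 684 ext [[-26.0, -12.0, -25.0], [12.0, 96.0, 108.0]]
side-face axis [0.56649386 0.82406596] 425
top 73 0 ext [[16.0, -15.0, -17.0], [26.0, -3.0, 47.0]]
10.25 [ 670.7 -144.8  229.2] [-0.66  0.05 -1.49] 47.6
crop 279 186Traceback (most recent call last):
  File "tilt.py", line 12, in <module>
    a=np.polyfit(h[:,1],h[:,2],1);r=h[:,2]-np.polyval(a,h[:,1]);h=h[abs(r)<4]
    raise TypeError("expected non-empty vector for x")
TypeError: expected non-empty vector for x
```

View pics/s5.png

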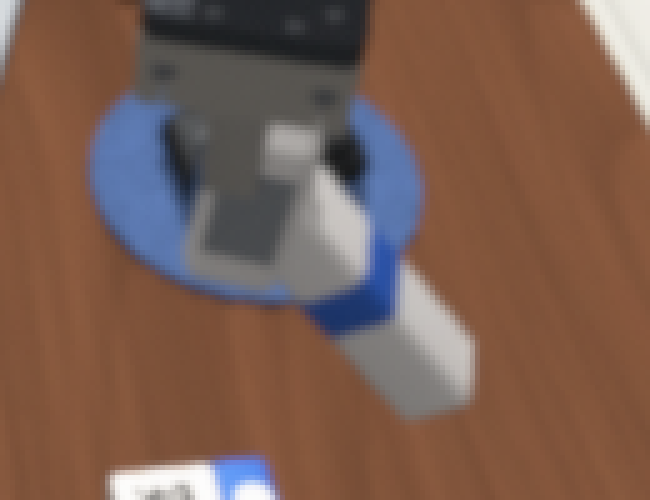

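Run:
```python
from h import *
s=robot.state();M=R.from_rotvec(s['orientation']).as_matrix();g=s['tool_pos']-19*M[:,2]
p,d,c=shot('side');W=cloud(d,c);q=(W-g)@M
ok=(q[...,1]>-60)&(q[...,1]<150)&(q[...,2]>-60)&(q[...,2]<130)&(abs(q[...,0])<60)
Q=q[ok]; print(np.histogram(Q[:,0],np.arange(-40,30,4)))
f=Q[(Q[:,1]>30)&(Q[:,2]>50)&(abs(Q[:,0])<22)]
print('handle rect',cv2.minAreaRect(f[:,1:].astype(np.float32)))
# bins along 45deg dir
h=np.array([1,1])/2**.5;n=np.array([1,-1])/2**.5
S=f[:,1:]@h;T=f[:,1:]@n
for a in range(70,150,8):
    t=T[(S>a)&(S<a+8)]
    if len(t)>5: print(a,len(t),np.percentile(t,[3,97]).round(1))
```

```text
(array([157,   4,   1, 232, 231, 504, 194,  64,  61,  58,  58,  57,  50,
        16,   1,   0,   0]), array([-40, -36, -32, -28, -24, -20, -16, -12,  -8,  -4,   0,   4,   8,
        12,  16,  20,  24,  28]))
handle rect ((63.68855667114258, 78.35548400878906), (82.06996154785156, 30.62652587890625), 49.700843811035156)
70 51 [-20.8   5.7]
78 73 [-20.9   5.6]
86 72 [-21.4   5. ]
94 80 [-23.5   4.3]
102 72 [-22.5   3.6]
110 70 [-22.2   3.3]
118 68 [-23.4   2.9]
126 70 [-26.1   1.8]
134 53 [-23.8   1.2]
```

Emit:
{"method": "arm_command", "body": {
  "targets": "0 2 5 0; 0 4 15 0; 0 4 27 0; 0 4 39 0; 0 4 49 0; 0 4 55 0; 0 4 56 0; 0 4 56 0; 0 4 56 0; 0 4 56 0"
}}

```text
time: 11.35
tool_pos: [674.6, -146.1, 174.1]
orientation: [-2.563, -1.813, 0.006]
contact_force: [0.3, 0.4, -1.4]
width: 47.9
```

Run:
```python
from h import *
s=robot.state();M=R.from_rotvec(s['orientation']).as_matrix();g=s['tool_pos']-19*M[:,2]
p,d,c=shot('side');W=cloud(d,c);q=(W-g)@M
f=q[(q[...,1]>30)&(q[...,1]<150)&(q[...,2]>50)&(q[...,2]<130)&(abs(q[...,0])<22)]
r=cv2.minAreaRect(f[:,1:].astype(np.float32));print('handle',r)
th=np.radians(90-r[2]);cs,sn=np.cos(th),np.sin(th)
x,z=-44.5,-41.4; wx,wz=x*cs-z*sn,x*sn+z*cs
win=g+M[:,1]*wx+np.array([0,0,wz]); al=np.pi/4-th
view=-M[:,1]*np.sin(al)+np.array([0,0,-np.cos(al)])
V,U=np.mgrid[:384,:512]
hsv=cv2.cvtColor(p,cv2.COLOR_RGB2HSV)
m=(abs(W[...,0]-676)<45)&(abs(W[...,1]+143)<35)&(W[...,2]>14)&(W[...,2]<32);P=W[m]
print('cart side',len(P),cv2.minAreaRect(P[:,:2].astype(np.float32)),P[:,2].mean())
L=np.array([662,-143,22]);v=L-win;dist=v@view
print('tilt',np.degrees(al),'win',win.round(1),'dist',dist.round(1),'off tool-x',(v@M[:,0]).round(1),'off fore',((v-dist*view)@M[:,1]).round(1))
print(s['time'],s['tool_pos'],s['contact_force'],s['width'],abs(s['qd']).max())
cv2.imwrite('pics/end.png',cv2.resize(p[180:330,250:400,::-1],(600,600),interpolation=3))
```

```text
handle ((63.25166702270508, 78.23075866699219), (82.8535385131836, 31.82677459716797), 49.45671463012695)
cart side 631 ((677.3165283203125, -146.51593017578125), (69.82466888427734, 45.931758880615234), 1.5201263427734375) 23.067650712203537
tilt 4.4567146301269505 win [ 668.1 -143.8  132.8] dist 110.9 off tool-x -1.1 off fore 2.6
11.35 [ 674.55181843 -146.12812385  174.13245187] [ 0.34398397  0.39727963 -1.35700807] 47.94518548534567 0.0035707535577650545
```

View pics/end.png

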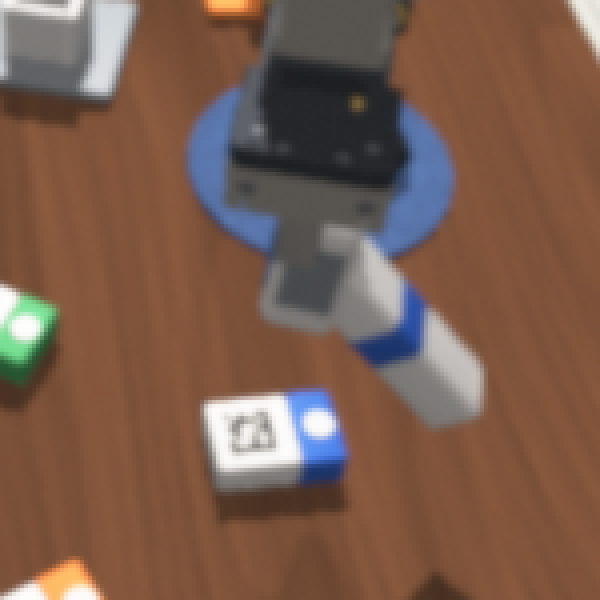

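```bash
python3 -c "
from station import robot
print(robot.finish_job())"
```

```text
the job is handed in; nothing more can be done
None
```

The scanner is out of the grey and white holder and held still over the blue-ended cartridge's label, with its window facing down. I handed the job in at about 11.4 s; no verdict was reported.

I pinched the head from above behind its centre and lifted it clear, with the foot at about 94 mm. I then pushed the handle against the outside of the holder's well to tilt it, tightened the grip to 35 N and carried it over.

**Last checks:**
- **Aim:** the window tilts about 4.5° from straight down. It is about 111 mm from the label, and the label is 1 to 3 mm off the viewing axis.
- **Hold:** finger opening was 47.9 mm, the arm was at rest, and by calculation the foot was about 75 mm above the desk. The last picture shows the scanner clear of everything.
- **Cartridges:** the blue cartridge measured within 4 mm of its first position, using a different camera. I did not re-measure the green and orange cartridges or the mouse, but nothing went near them.

**Disagreements:** a crude first side-camera fit put the handle's tilt at about 56°. The overhead camera gave 49°, and two closer side fits gave 49.5° to 49.7°, so I used those.

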